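Tap wrench out from under the tray cover

TASK

A tap wrench lies in the half-covered tray with one end under the fixed cover, and a roll of tape on the spindle is in the way of its other end. Slide the roll up off the spindle and set it down flat on the worktop, then take the tap wrench by its middle, tilt its uncovered end up and draw it out diagonally through the opening. Finish still holding it in the gripper, motionless, with the whole tool at least 10 cm above the rim of the tray; leave the other things on the worktop alone.

Things in the scene. Friction and masses are not known exactly. Their poses are not given: they have to be found in the camera images.
- tray: grey sheet-metal tray, fixed to the worktop. Origin: centre of its underside, on the worktop; x its long axis, z up. Inside 270 (x) by 130 (y) mm, walls 3 mm thick, inner floor 10 mm and wall tops 56 mm above the worktop. A fixed steel cover over the -x end and a spindle outside the +x end belong to it (see opening, spindle_tip)
- opening (a point): centre of the tray's opening, 56 mm above the worktop. The opening spans tray x = -75 to +135 mm and y = -65 to +65 mm. From x = -138 to -75 mm a fixed cover 3 mm thick closes the whole width (underside 56, top 59 mm above the worktop)
- spindle_tip (a point): top centre of the upright steel spindle at tray x = +152 mm, y = 0. Spindle diameter 16 mm, from a collar (diameter 32 mm, top 75 mm above the worktop) up to 115 mm above the worktop
- roll: roll of grey tape on a cardboard core, a rigid ring: outer diameter 60 mm, hole 23 mm, height 25 mm, about 90 g. Origin: centre of its underside, z is its axis. At the start it sits loosely on the spindle's collar and overhangs the opening by 13 mm
- roll_center (a point): centre of the roll, 12.5 mm above its underside
- tap_wrench: steel bar tap wrench, 260 mm long, about 0.26 kg, loose on the tray's floor along the tray. Origin: centre of its underside (balance point); y its long axis, +y end under the cover; z up. Middle block 28 (x) by 44 (y) by 18 (z) mm, with a 9 mm screw on top up to z = 27; two handles of diameter 10 mm, axis at z = 9. It is longer than the opening
- covered_end (a point): tip of the tap wrench's handle that lies under the cover (its +y end, on the handle's axis)
- free_end (a point): tip of the tap wrench's other handle (its -y end), in the opening below the roll's edge
- wrench_13: combination wrench, 27x178x9 mm, lying left of the tray; bystander. Origin: centre of its underside
- driver_red: screwdriver, 32x212x32 mm, lying right of the tray; bystander. Origin: centre of its underside
- big_bolt: steel hexagon bolt standing on its head, 30x26x77 mm, right of the tray; bystander. Origin: centre of its underside
Things that resemble listed ones, but are neither listed nor needed, are in the scene too. There is more than one size of the roll; the one meant has the size given above.

How it is judged (in metres and radians):
On the way, in this order (a step that is already met when the one before it is completed fails the run):
1. the roll has been taken off the spindle and stands flat on the worktop, let go (height (world z) of roll_center below 0.018 m and angle between the z axis of roll and the z axis of tray, either way round below 0.12 rad and horizontal distance between roll_center and spindle_tip above 0.06 m and contact force between the fingers and roll below 0.1 N and linear speed of roll below 0.03 m/s), for 0.2 s.
2. the tap wrench is tilted through the opening: its uncovered end is above the rim while its other end is still below the cover's height (height (world z) of free_end above 0.07 m and height (world z) of covered_end below 0.056 m and contact force between the fingers and tap_wrench above 0.5 N), for 0.1 s.
At the end, for the whole second after the job is handed in: The fingers hold the tap wrench still (under 30 mm/s and 0.2 rad/s), touching neither tray nor roll, with its middle and both tips more than 140 mm above the worktop (about 80 mm above the rim); the roll lies at rest, flat on the worktop, let go and more than 60 mm from the spindle (all of step 1 and height (world z) of each of free_end, covered_end, tap_wrench above 0.14 m and contact force between the fingers and tap_wrench above 1 N and contact force between tap_wrench and tray below 0.05 N and contact force between tap_wrench and roll below 0.05 N and linear speed of tap_wrench below 0.03 m/s and angular speed of tap_wrench below 0.2 rad/s); the arm keeps its last pose, push and grip.
It fails at once if the combination wrench was moved more than 30 mm (distance of wrench_13 from where it was at the start of the episode above 0.03 m).
It fails at once if the screwdriver was moved more than 30 mm (distance of driver_red from where it was at the start of the episode above 0.03 m).
It fails at once if the standing bolt was moved more than 30 mm (distance of big_bolt from where it was at the start of the episode above 0.03 m).
It also fails if it takes over 58 s, if anything falls off the work surface, if the arm or the gripper's body presses on something with over 40 N, if the wrist force passes 120 N, or if a joint passes its speed limit or range.

ROBOT

A 6-joint arm with a two-finger parallel gripper is mounted at the origin on a cart in front of the work surface, level with it; the furniture and walls round the work are solid. World frame = base frame: x ahead of the robot, y to its left, z up, the work surface at z = 0. Lengths are in mm, angles in rad, forces in N, time in s.
With the tool pointing down it reaches from about 350 to 775 mm from the base axis. Payload 5.5 kg.
Tool frame: the origin (TCP) lies at the centre of the arm's flange, where the gripper is bolted on; the fingertips stand 173 mm ahead of it and the grasp point (between the pads) lies 155 mm ahead of it; x points along the fingers, z is the direction in which the jaws open and shut, and the axes are right-handed (so a half turn about x gives the same grasp; the last joint's range is limited). The gripper opens to 85 mm and grips with 20 to 120 N. Pads are 22 mm wide; open, the fingers measure 114 mm over their backs; the gripper's body (76 mm by 85 mm) begins 54 mm behind the grasp point. The pads swing forward as they close: fully open they stand 13 mm farther back than shut.
Start: joints at [-1.429, 0.313, 0.046, 1.304, 0, 1.431], TCP at [159.891, -552.347, 404.723] pointing down, gripper open.
Joint ranges: [-2.76, 2.76], [-0.86, 1.69], [-1.03, 1.26], [-2.2, 2.34], [-1.47, 1.5], [-3.14, 3.14]. Speed limits (rad/s): [2.57, 2.57, 3.14, 3.14, 3.14, 3.14].

INTERFACE

Orientations are given as a unit quaternion [w, x, y, z].
In Python, from cell import ctrl, optics gives the robot as it stands.
- The arm moves only by the tool apply_moves, never from a script. Its argument "series" is text: rows parted by semicolons, each of 5 numbers parted by spaces: the shift along the tool's x, y, z in m, then the turn about the tool's x in degrees, then the closure in counts, from 0 (fully open) to 255 (shut). A call has 1 to 10 rows; each row is the pose to reach, as a shift and turn from the pose commanded when the call began, along the tool's axes at that moment; what a row does not reach only later rows make up. A row lasts 1/8 s, in which the tool goes at most 62.5 mm and 10.7 degrees, less where a joint would pass 70% of its speed; a pose out of reach is approached as far as the arm can. A call with a gripper value outside its range is refused whole. The fingers move at their own pace and stop on an object; "squeeze" is the grip in N (left out, the last holds). Time passes only in rows, so rows that repeat a pose let the fingers close. It gives the time, the measured TCP pose, the force and the opening at its end, in the units of the state.
- ctrl.sense(): the state, without advancing time (a new reading comes with each control period).
- optics.read_camera(name): name is "side" or "top" or "wrist"; returns the picture (480x640x3 uint8, blue, green, red); there is no depth.
- optics.camera_model(name): a dict with "camera_matrix" (3x3 intrinsics, pixels), "rvec" (rotation vector, rad) and "tvec" (3), from world to camera coordinates, as OpenCV has them; the wrist camera has in their place "mount" (4x4, takes a point from camera to tool coordinates, whose origin is the TCP and whose axes are the tool frame's). Camera axes: x right, y down, z forward; pixel columns grow to the right and rows downward; lengths in mm; the calibration is good to about 2 mm. A picture is of the moment at which its call begins: read the wrist's pose just before it. camera_model takes no time and is no camera call.
- ctrl.sign_off(): hands the job in, once; it reports no verdict.
Trained networks look in the newest picture that a camera, given by its name, has taken for a name from the list of things; names that differ only in an ending like _2 or _b are one class to them, and where a whole thing is asked for, a point or a joint stands for the part that bears it (a point fixed in the world has none). Each returns a list of dicts, best first, with "confidence" (0 to 1); they miss things now and then, are a little off and sometimes report something else, mostly with a low value. They report only what shows in the picture. A call takes as long as a camera call. They do not tell look-alikes from the thing itself.
- optics.search_frame(label, camera): "xyz" ([x, y, z] in mm, in the coordinates of the camera as it stood for that picture, good to about 4 mm: the middle of the surface that is visible of it).
- optics.spot_point(label, camera): "xyz" ([x, y, z] in mm, in the coordinates of the camera as it stood for that picture, good to about 4 mm: a listed point, or the origin of a listed thing).
The state is a dict: "t": time; "q": joint angles; "joint_vel": joint speeds; "joint_torque": joint torques, N m; "position": TCP position; "ee_rot": TCP orientation; "ft_force": force on the tool from outside, world axes, zero at the start; "torque": the same for the moment, N m; "finger_gap": finger opening in mm.
Only numpy, scipy, OpenCV 4.12 (cv2) and the standard library are available. Lean on these libraries where they do the work, as an engineer would, in place of code of your own. Each camera call takes 0.05 s, during which the arm holds its last target.

## Working session

There is one attempt and no reset: what is moved stays moved. The work goes in short steps, Python scripts to look and compute and a tool call to move; the robot and the scene stay as the last step left them, time stands still between calls to the robot, and variables do not carry over. Pictures are saved under pics/ and viewed, and the job is handed in when it is done.

Besides the shell and the picture viewer there is one more tool, called after "Request:" as a command line: name --argument value ..., lists and objects as JSON in quotes. apply_moves: Moves the arm, as the interface text tells. Its arguments: {"type":"object","properties":{"series":{"type":"string"},"squeeze":{"type":"number"}},"required":["series"]}

```bash
mkdir -p pics; ls; python3 - <<'E'
from cell import ctrl, optics
import cv2
s=ctrl.sense(); print(s)
for n in ["side","top","wrist"]:
    im=optics.read_camera(n); cv2.imwrite(f"pics/{n}0.png",im); print(n,optics.camera_model(n))
E
```

```text
pics
{'t': 0.0, 'q': array([-1.42860758e+00,  3.13997510e-01,  4.49428608e-02,  1.30360307e+00,
       -1.56747691e-05,  1.43120276e+00]), 'joint_vel': array([-0.00069464,  0.00138025,  0.00153059, -0.00031008, -0.00070715,
        0.000812  ]), 'joint_torque': array([ 9.71045392e-05, -4.80629718e+01,  2.98529935e+01,  1.93756842e-02,
       -2.46558402e-04, -2.45243612e-06]), 'position': array([ 159.85138207, -552.11431625,  403.79545694]), 'ee_rot': array([ 0.56478826,  0.42529351,  0.565728  , -0.42437187]), 'ft_force': array([-0.35539381,  0.03426336, -0.63378151]), 'torque': array([ 0.03195001, -0.04238755,  0.00774699]), 'finger_gap': 85.12766105193462}
side {'camera_matrix': array([[463.9380198 ,   0.        , 324.87899693],
       [  0.        , 463.9380198 , 241.58439325],
       [  0.        ,   0.        ,   1.        ]]), 'rvec': array([ 2.02751951, -0.04090472,  0.02907524]), 'tvec': array([-573.43742745,   99.55826566, 1199.70397064])}
top {'camera_matrix': array([[477.08098817,   0.        , 319.36003419],
       [  0.        , 477.08098817, 239.86504649],
       [  0.        ,   0.        ,   1.        ]]), 'rvec': array([ 2.22445367, -2.16264264,  0.04361716]), 'tvec': array([  -9.70590869,  545.79656378, 1186.01846795])}
wrist {'camera_matrix': array([[404.76003276,   0.        , 320.88637964],
       [  0.        , 404.76003276, 237.21272892],
       [  0.        ,   0.        ,   1.        ]]), 'mount': array([[-1.59757739e-04, -2.96469931e-01,  9.55042174e-01,
         3.10165158e+01],
       [-1.03867938e-04, -9.55042176e-01, -2.96469949e-01,
         7.57880881e+01],
       [ 9.99999982e-01, -1.46561630e-04,  1.21781658e-04,
        -9.93385422e-02],
       [ 0.00000000e+00,  0.00000000e+00,  0.00000000e+00,
         1.00000000e+00]])}
```

View pics/top0.png

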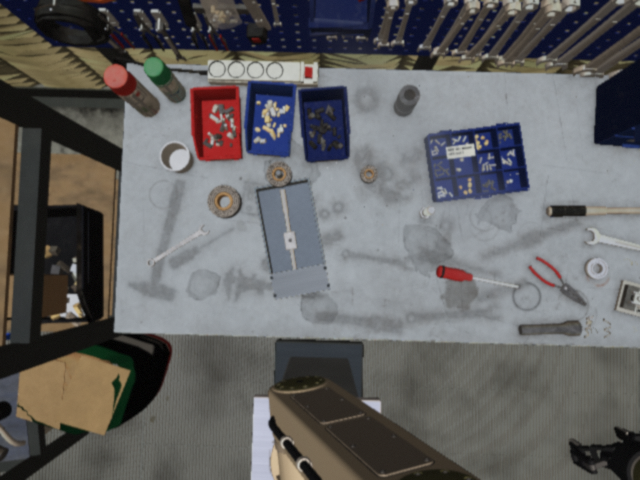

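View pics/side0.png

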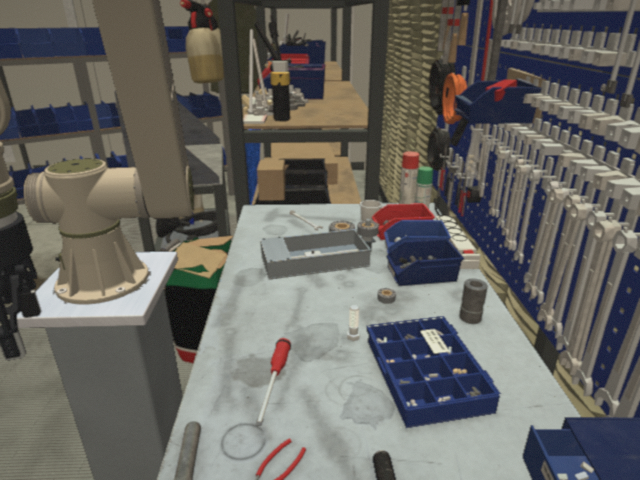

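View pics/wrist0.png

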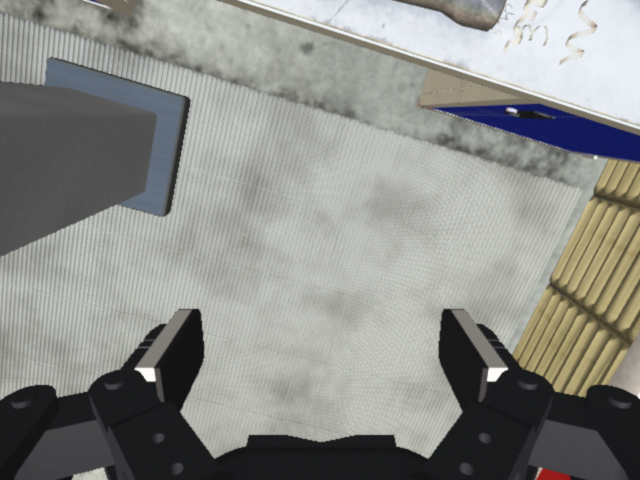

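```bash
cat > h.py <<'E'
import numpy as np, cv2
from scipy.spatial.transform import Rotation as R
from cell import ctrl, optics
def pose(s):
    q=s['ee_rot']; return R.from_quat([q[1],q[2],q[3],q[0]]).as_matrix(), np.array(s['position'])
def toworld(name,p,s=None):
    m=optics.camera_model(name)
    if name=='wrist':
        r,t=pose(s); q=(m['mount']@np.r_[p,1])[:3]; return r@q+t
    r=cv2.Rodrigues(np.array(m['rvec']))[0]; return r.T@(np.array(p)-np.array(m['tvec']).ravel())
def cam(name,s=None):
    m=optics.camera_model(name); K=m['camera_matrix']
    if name=='wrist':
        r,t=pose(s); M=m['mount']; Rc=r@M[:3,:3]; c=r@M[:3,3]+t
    else:
        r=cv2.Rodrigues(np.array(m['rvec']))[0]; Rc=r.T; c=-r.T@np.array(m['tvec']).ravel()
    return K,Rc,c
def pix2z(name,u,v,z,s=None):
    K,Rc,c=cam(name,s); d=Rc@np.linalg.solve(K,[u,v,1]); return c+d*(z-c[2])/d[2]
def proj(name,P,s=None):
    K,Rc,c=cam(name,s); p=K@(Rc.T@(np.array(P)-c)); return p[:2]/p[2]
E
python3 - <<'E'
from h import *
np.set_printoptions(precision=1,suppress=True)
s=ctrl.sense()
print(pose(s)[0])
optics.read_camera('top');
for l in ['roll_center','opening','spindle_tip','covered_end','free_end','tap_wrench','tray','wrench_13','driver_red','big_bolt','roll']:
    print(l,[(toworld('top',d['xyz']),round(d['confidence'],2)) for d in optics.spot_point(l,'top')[:4]])
E
```

```text
[[-0.   1.   0.3]
 [ 0.   0.3 -1. ]
 [-1.   0.  -0. ]]
roll_center [(array([694.6, 104.4,  83.5]), 0.95), (array([634.9, 251.8,  15.4]), 0.9), (array([ 714.6, -109.4,    7.4]), 0.66)]
opening [(array([576.7,  76.4,  56.3]), 0.82), (array([667.8, 100.3,  17.9]), 0.48)]
spindle_tip [(array([695.1, 107.8, 111.8]), 0.61)]
covered_end [(array([577.8,  80. ,  54.2]), 0.37)]
free_end [(array([667.9, 100.7,  18.1]), 0.62), (array([ 622.4, -257.5,    5.2]), 0.36)]
tap_wrench [(array([541.4,  81.4,  12.2]), 0.82)]
tray [(array([550.1,  73.4,  -0.4]), 0.82), (array([694.4, 105.7, 114.8]), 0.2)]
wrench_13 [(array([515.9, 364.1,   2.7]), 0.79)]
driver_red [(array([ 462.1, -396.1,   -6.5]), 0.8)]
big_bolt [(array([ 622.9, -256.1,    2.3]), 0.44)]
roll [(array([697.9, 103.3,  78.3]), 0.7), (array([633.2, 250. ,   2.8]), 0.56), (array([550.8,  72.7,   0.7]), 0.56), (array([ 717.3, -109.7,    2.7]), 0.52)]
```

```bash
python3 - <<'E'
from h import *
im=cv2.imread('pics/top0.png')
c=im[140:310,130:350]; cv2.imwrite('pics/z.png',cv2.resize(c,None,fx=3.5,fy=3.5,interpolation=cv2.INTER_CUBIC))
for d in optics.search_frame('roll','top')[:4]: print(toworld('top',d['xyz']),d['confidence'])
s=ctrl.sense(); np.set_printoptions(precision=3,suppress=True);print(pose(s)[0])
print(pix2z('top',283,160,50),pix2z('top',325,158,50),pix2z('top',218,160,50))
E
```

```text
[694.96353995 105.92882129 101.71692079] 0.91
[637.15149559 245.31268164  34.75986738] 0.88
[[ 0.     0.961  0.278]
 [-0.     0.278 -0.961]
 [-1.    -0.     0.   ]]
[737.894 100.203  50.   ] [745.616  -2.771  50.   ] [733.603 260.029  50.   ]
```

View pics/z.png

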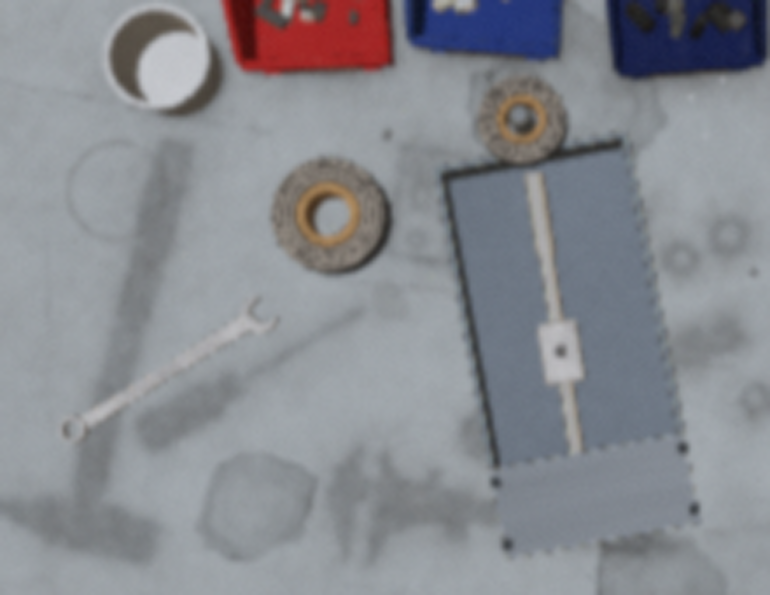

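```bash
python3 - <<'E'
from h import *
np.set_printoptions(precision=2,suppress=True)
z=lambda u,v:(u/3.5+130-.36,v/3.5+140-.36)
A=pix2z('top',*z(508,552),59);B=pix2z('top',*z(697,522),59);C=pix2z('top',*z(446,173),56);D=pix2z('top',*z(622,143),56)
print(A,B,C,D)
P=np.array([A,B,C,D])[:,:2];M=np.array([[-138,68],[-138,-68],[138,68],[138,-68]])
H=(M.T@(P-P.mean(0))); th=np.arctan2(H[0,1]-H[1,0],H[0,0]+H[1,1])
print('tray',P.mean(0),th,np.degrees(th))
ex=np.array([np.cos(th),np.sin(th)]);ey=np.array([-ex[1],ex[0]])
o=P.mean(0)
print('res',P-(o+M@np.array([ex,ey])))
print('spindle',o+152*ex)
for n,uv,h in [('spin',(521,117),115),('rollouter',(521,117),100),('free',(534,172),19),('cov',(576,452),19),('blockc',(560,351),28),('screw',(560,351),37)]:
    p=pix2z('top',*z(*uv),h)[:2]; print(n,p,(p-o)@ex,(p-o)@ey)
E
```

```text
[402.36 108.5   59.  ] [426.61 -20.69  59.  ] [663.45 160.59  56.  ] [687.81  38.68  56.  ]
tray [545.06  71.77] 0.20660304288041567 11.837482391608189
res [[ 6.32 -1.51]
 [ 2.67  2.4 ]
 [-2.72 -6.04]
 [-6.26  5.15]]
spindle [693.83 102.95]
spin [693.16 103.81] 151.527780892864 0.9736824931238194
rollouter [695.96 105.29] 154.56390757670846 1.8485140011848948
free [671.49 102.64] 130.07038768721029 4.279667386351423
cov [471.63  66.28] -72.98928113805025 9.684791716660357
blockc [542.92  79.3 ] -0.5460787493476585 7.805036431247858
screw [542.51  78.66] -1.0762644448224261 7.266762168017921
```

Request:
apply_moves --series "0.070 0.670 -0.480 4.5 0;0.070 0.670 -0.480 4.5 0;0.070 0.670 -0.480 4.5 0;0.070 0.670 -0.480 4.5 0;0.070 0.670 -0.480 4.5 0;0.070 0.670 -0.480 4.5 0;0.070 0.670 -0.480 4.5 0;0.070 0.670 -0.480 4.5 0;0.070 0.670 -0.480 4.5 0;0.070 0.670 -0.480 4.5 0" --squeeze 40

```text
t: 2.05
position: [546.4, -61.3, 351.9]
ee_rot: [0.549, 0.447, 0.548, -0.447]
ft_force: [1.1, -1.0, -0.2]
finger_gap: 85.5
```

Request:
apply_moves --series "0.018 0.153 -0.128 0 0;0.018 0.153 -0.128 0 0;0.018 0.153 -0.128 0 0;0.018 0.153 -0.128 0 0;0.018 0.153 -0.128 0 0;0.018 0.153 -0.128 0 0"

```text
t: 2.8
position: [668.7, 91.8, 334.1]
ee_rot: [0.548, 0.447, 0.548, -0.447]
ft_force: [-0.2, -0.9, -0.6]
finger_gap: 85.3
```

```bash
cat > look.py <<'E'
from h import *
import sys
np.set_printoptions(precision=2,suppress=True)
def look(tag,labels):
    s=ctrl.sense(); im=optics.read_camera('wrist'); cv2.imwrite(f'pics/{tag}.png',im)
    r,t=pose(s); print('t',s['t'],'pos',t,'yaw',np.degrees(np.arctan2(r[1,1],r[0,1])),'gap',s['finger_gap'],'F',s['ft_force']); print(r)
    for l in labels:
        print(l,[(toworld('wrist',d['xyz'],s),round(d['confidence'],2)) for d in optics.spot_point(l,'wrist')[:3]])
    np.savez(f'pics/{tag}.npz',rot=s['ee_rot'],pos=s['position'])
look(sys.argv[1],sys.argv[2:])
E
python3 look.py w1 roll_center spindle_tip free_end tap_wrench opening
```

```text
t 2.8 pos [668.73  91.85 334.08] yaw 11.569260360720634 gap 85.28532684517982 F [-0.25 -0.87 -0.56]
[[-0.    0.98  0.2 ]
 [-0.    0.2  -0.98]
 [-1.   -0.    0.  ]]
roll_center [(array([632.58, 245.67,  16.58]), 0.96), (array([ 717.01, -115.14,    9.48]), 0.6)]
spindle_tip [(array([692.69, 107.27, 115.16]), 0.92)]
free_end []
tap_wrench [(array([543.84,  80.52,   7.8 ]), 0.92)]
opening [(array([578.36,  77.61,  56.44]), 0.64)]
```

View pics/w1.png

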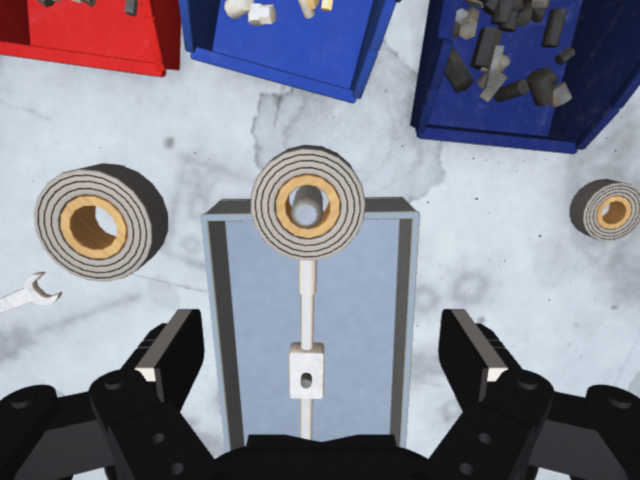

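The wrist view shows the target roll centred at about (308,202) on the spindle, with its tip at about (308,208). The wrench block is at (306,371) and the bins lie beyond the roll.

```bash
python3 - <<'E'
from h import *
np.set_printoptions(precision=2,suppress=True)
d=np.load('pics/w1.npz'); s=dict(ee_rot=d['rot'],position=d['pos'])
for n,uv,z in [('roll',(307.5,203),100),('rollL',(251,203),100),('rollR',(364,203),100),('spin',(306,208),115),('screw',(306.5,380),37),('blockTL',(291,344),28),('blockTR',(324,344),28),('blockBL',(289,397),28),('blockBR',(324,397),28),('h1',(307,261),19),('h2',(306,438),19),('cTL',(203,213),56),('cTR',(418,212),56),('bin',(357,101),50),('bin2',(418,140),50)]:
    print(n,pix2z('wrist',*uv,z,s))
E
```

```text
roll [697.7  104.76 100.  ]
rollL [691.91 133.09 100.  ]
rollR [703.49  76.43 100.  ]
spin [698.52 105.17 115.  ]
screw [546.44  78.14  37.  ]
blockTL [569.62  95.17  28.  ]
blockTR [574.74  70.1   28.  ]
blockBL [521.03  87.98  28.  ]
blockBR [526.71  60.16  28.  ]
h1 [636.09  95.72  19.  ]
h2 [474.87  65.33  19.  ]
cTL [668.48 167.25  56.  ]
cTR [696.12  35.26  56.  ]
bin [752.99  87.21  50.  ]
bin2 [738.49  45.69  50.  ]
```

Request:
apply_moves --series "0 0.030 -0.005 0 0;0 0.030 -0.005 0 0;0 0.030 -0.005 0 0;0 0.030 -0.005 0 0"

```text
t: 3.6
position: [697.2, 103.7, 334.0]
ee_rot: [0.548, 0.447, 0.548, -0.447]
ft_force: [-0.5, 0.1, 0.4]
finger_gap: 85.4
```

```bash
python3 look.py w2 spindle_tip roll_center
```

```text
t 3.6 pos [697.17 103.74 333.95] yaw 11.632927416284186 gap 85.39641276556142 F [-0.46  0.08  0.45]
[[-0.    0.98  0.2 ]
 [-0.    0.2  -0.98]
 [-1.   -0.    0.  ]]
spindle_tip [(array([695.16, 105.74, 113.74]), 0.88)]
roll_center [(array([630.69, 246.3 ,  15.5 ]), 0.69), (array([ 716.28, -114.66,    7.14]), 0.64), (array([692.81, 101.78,  85.9 ]), 0.63)]
```

View pics/w2.png

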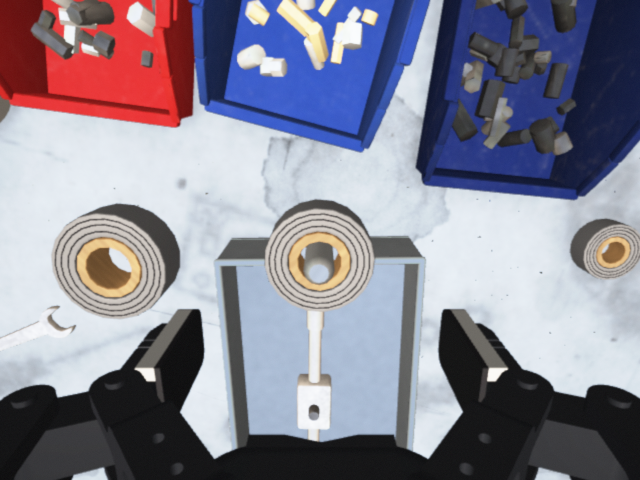

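Request:
apply_moves --series "0.050 0 -0.001 0 0;0.085 0 -0.001 0 0;0.085 0 -0.001 0 0;0.085 0 -0.001 0 100;0.085 0 -0.001 0 100;0.085 0 -0.001 0 100;0.085 0 -0.001 0 160;0.085 0 -0.001 0 160;0.085 0 -0.001 0 160;0.085 0 -0.001 0 160" --squeeze 40

```text
t: 5.0
position: [698.5, 105.0, 251.8]
ee_rot: [0.549, 0.448, 0.547, -0.446]
ft_force: [-0.6, 0.1, 6.5]
finger_gap: 57.6
```

```bash
python3 look.py w3; python3 - <<'E'
from h import *
im=optics.read_camera('side'); cv2.imwrite('pics/s3.png',cv2.resize(im[180:300,230:480],None,fx=3,fy=3,interpolation=cv2.INTER_CUBIC))
E
```

```text
t 5.0 pos [698.48 105.01 251.78] yaw 11.64386340749981 gap 57.61662959728193 F [-0.61  0.12  6.49]
[[ 0.01  0.98  0.2 ]
 [ 0.    0.2  -0.98]
 [-1.    0.    0.  ]]
```

View pics/w3.png

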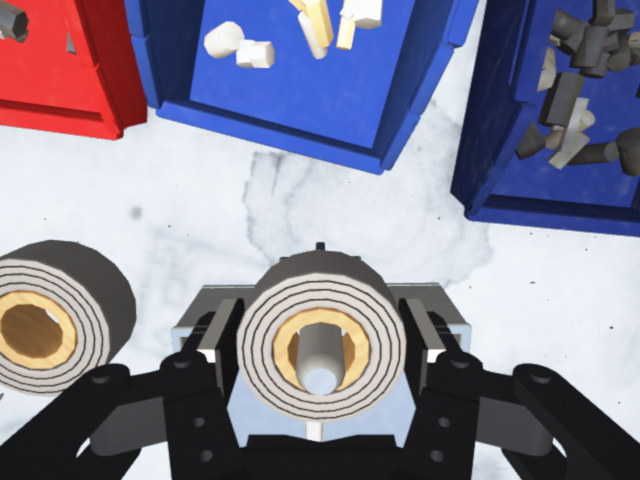

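View pics/s3.png

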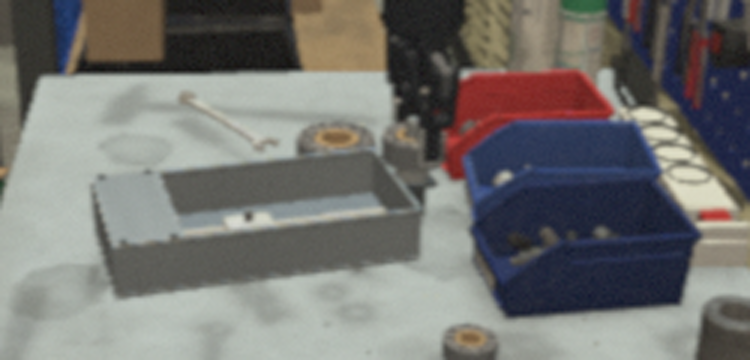

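Request:
apply_moves --series "-0.010 0 0 0 160;-0.025 0 0 0 160;-0.045 0 0 0 160;-0.070 0 0 0 160;-0.070 0 0 0 160;-0.070 0 0 0 160"

```text
t: 5.85
position: [697.4, 105.0, 318.3]
ee_rot: [0.548, 0.447, 0.548, -0.447]
ft_force: [-0.5, -0.4, -1.6]
finger_gap: 58.1
```

```bash
python3 look.py w4; python3 - <<'E'
from h import *
im=optics.read_camera('side'); cv2.imwrite('pics/s4.png',cv2.resize(im[150:300,230:480],None,fx=3,fy=3,interpolation=cv2.INTER_CUBIC))
E
```

```text
t 5.85 pos [697.37 104.98 318.33] yaw 11.646248207202316 gap 58.07734813654734 F [-0.54 -0.39 -1.55]
[[-0.    0.98  0.2 ]
 [-0.    0.2  -0.98]
 [-1.   -0.    0.  ]]
```

View pics/w4.png

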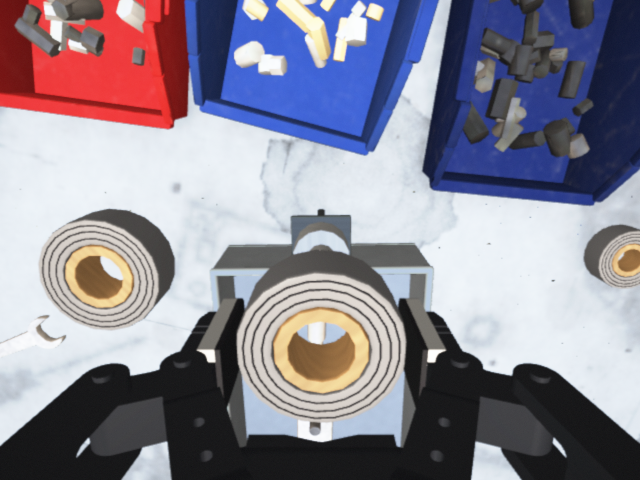

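View pics/s4.png

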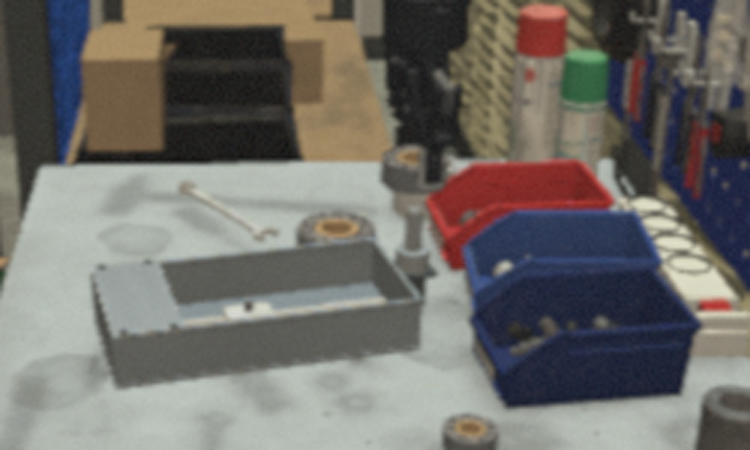

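Request:
apply_moves --series "0 -0.040 0.050 0 160;0 -0.080 0.100 0 160;0 -0.120 0.150 0 160;0 -0.133 0.166 0 160;0.050 -0.133 0.166 0 160;0.090 -0.133 0.166 0 160;0.120 -0.133 0.166 0 160;0.134 -0.133 0.166 0 160;0.134 -0.133 0.166 0 160;0.134 -0.133 0.166 0 160"

```text
t: 7.2
position: [601.4, -84.6, 186.0]
ee_rot: [0.549, 0.447, 0.548, -0.446]
ft_force: [0.1, -0.1, -0.1]
finger_gap: 58.1
```

```bash
python3 look.py w5; python3 - <<'E'
from h import *
im=optics.read_camera('side'); cv2.imwrite('pics/s5.png',cv2.resize(im[180:330,270:470],None,fx=4,fy=4,interpolation=cv2.INTER_CUBIC))
E
```

```text
t 7.2 pos [601.44 -84.59 185.96] yaw 11.650481994231917 gap 58.06173817038519 F [ 0.09 -0.09 -0.05]
[[ 0.    0.98  0.2 ]
 [-0.    0.2  -0.98]
 [-1.    0.    0.  ]]
```

View pics/s5.png

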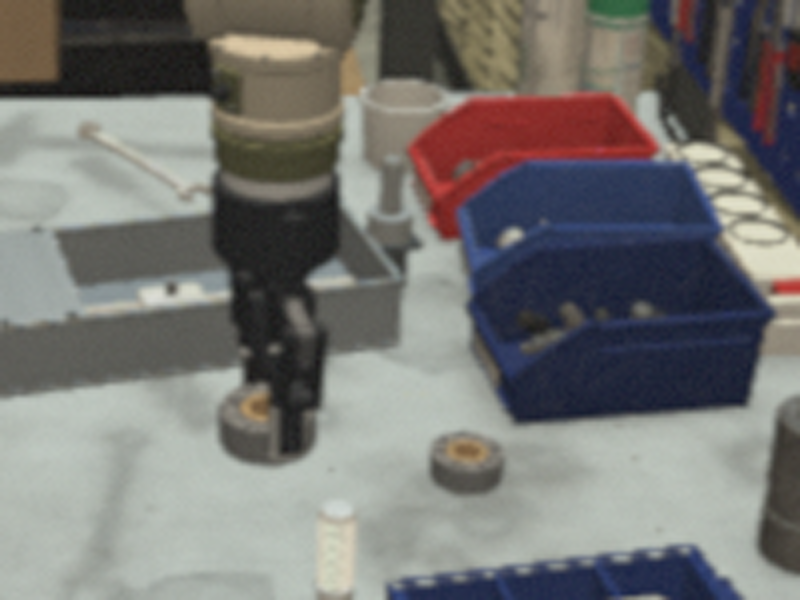

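Request:
apply_moves --series "0.004 0 0 0 160;0.007 0 0 0 160;0.007 0 0 0 160"

```text
t: 7.68
position: [600.5, -84.4, 177.5]
ee_rot: [0.548, 0.447, 0.548, -0.447]
ft_force: [0.0, -0.2, -0.8]
finger_gap: 58.0
```

Request:
apply_moves --series "0.002 0 0 0 160;0.003 0 0 0 160;0.003 0 0 0 160"

```text
t: 8.05
position: [600.6, -84.4, 176.7]
ee_rot: [0.548, 0.447, 0.548, -0.447]
ft_force: [-4.4, 1.5, 12.7]
finger_gap: 57.9
```

Request:
apply_moves --series "-0.001 0 0 0 130;-0.001 0 0 0 100;-0.001 0 0 0 60;-0.001 0 0 0 30;-0.001 0 0 0 0;-0.001 0 0 0 0;-0.04 0 0 0 0;-0.09 0 0 0 0;-0.14 0 0 0 0;-0.16 0 0 0 0"

```text
t: 9.3
position: [601.5, -84.6, 338.5]
ee_rot: [0.55, 0.447, 0.546, -0.446]
ft_force: [0.7, -0.2, 0.6]
finger_gap: 85.2
```

```bash
python3 look.py w6 roll_center; python3 - <<'E'
from h import *
im=optics.read_camera('side'); cv2.imwrite('pics/s6.png',cv2.resize(im[180:330,270:470],None,fx=4,fy=4,interpolation=cv2.INTER_CUBIC))
E
```

```text
t 9.3 pos [601.51 -84.62 338.55] yaw 11.650146971853578 gap 85.17705055685683 F [ 0.75 -0.18  0.55]
[[ 0.01  0.98  0.2 ]
 [-0.    0.2  -0.98]
 [-1.    0.    0.  ]]
roll_center [(array([ 713.12, -114.89,    9.26]), 0.94), (array([594.53, -86.23,  11.65]), 0.74)]
```

View pics/w6.png

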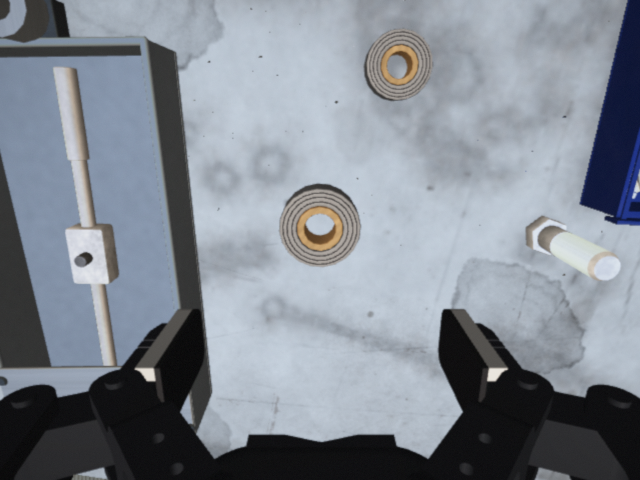

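View pics/s6.png

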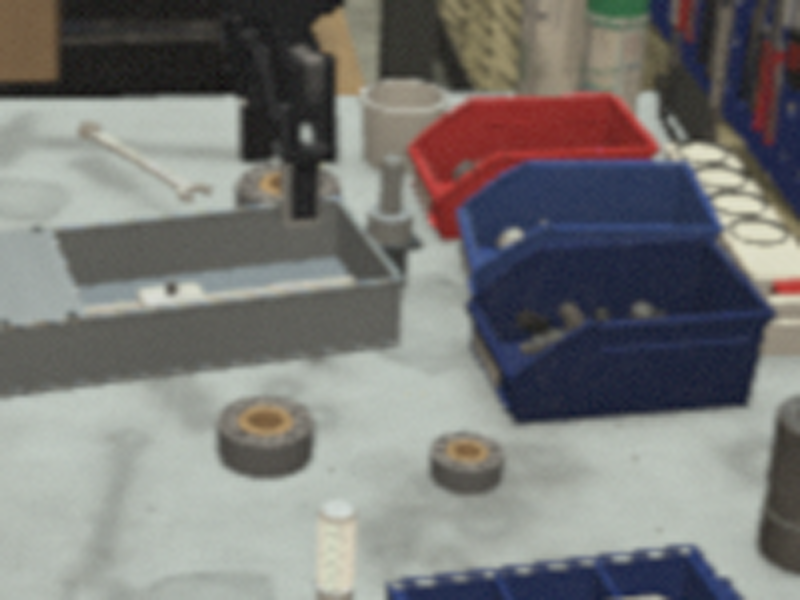

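Request:
apply_moves --series "0 -0.020 -0.170 0 0;0 -0.020 -0.170 0 0;0 -0.020 -0.170 0 0;0 -0.020 -0.170 0 0;0 -0.020 -0.170 0 0;0 -0.020 -0.170 0 0"

```text
t: 10.2
position: [547.2, 76.9, 334.0]
ee_rot: [0.548, 0.447, 0.548, -0.447]
ft_force: [0.2, 0.2, 0.5]
finger_gap: 85.4
```

```bash
python3 look.py w7 tap_wrench free_end
```

```text
t 10.2 pos [547.21  76.94 334.03] yaw 11.55345890852956 gap 85.39132613684986 F [0.23 0.24 0.5 ]
[[-0.    0.98  0.2 ]
 [-0.    0.2  -0.98]
 [-1.   -0.    0.  ]]
tap_wrench [(array([543.09,  81.82,   5.11]), 0.83)]
free_end [(array([668.29, 102.51,  18.83]), 0.75)]
```

View pics/w7.png

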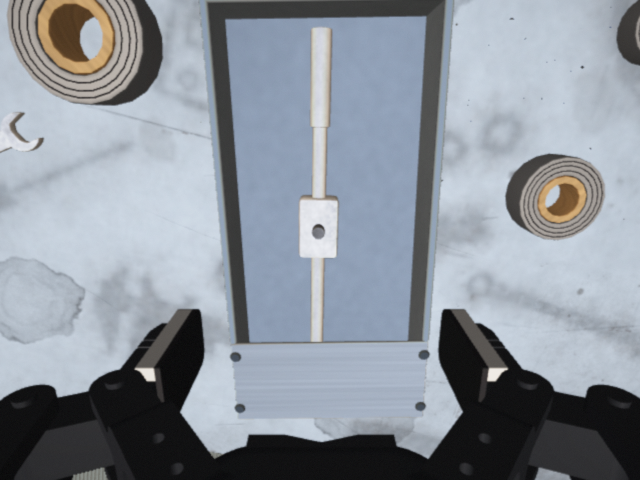

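```bash
python3 - <<'E'
from h import *
np.set_printoptions(precision=2,suppress=True)
d=np.load('pics/w7.npz'); s=dict(ee_rot=d['rot'],position=d['pos'])
for n,uv,z in [('screw',(318.5,231),37),('TL',(300,198),28),('TR',(338,198),28),('BL',(300,257),28),('BR',(338,257),28),('free',(321,28),19),('hcov',(316.5,341),19),('cTL',(208,2),56),('cTR',(452,2),56),('covL',(232,344),59),('covR',(429,342),59)]:
    p=pix2z('wrist',*uv,z,s); r,t=pose(s); print(n,p,'tool',r.T@(p-t))
E
```

```text
screw [544.33  78.04  37.  ] tool [297.03  -2.34  -1.71]
TL [562.45  94.79  28.  ] tool [306.01  18.78 -14.49]
TR [567.7   69.08  28.  ] tool [306.02  18.77  11.75]
BL [519.85  86.77  28.  ] tool [306.05 -24.56 -15.16]
BR [525.35  59.87  28.  ] tool [306.05 -24.57  12.29]
free [670.68 102.11  19.  ] tool [314.92 126.29   0.02]
hcov [449.05  60.48  19.  ] tool [315.12 -99.18  -3.58]
cTL [664.45 163.26  56.  ] tool [277.9  132.4  -61.14]
cTR [690.89  33.91  56.  ] tool [277.92 132.4   70.89]
covL [459.41 121.42  59.  ] tool [275.09 -76.86 -61.21]
covR [488.01 -10.89  59.  ] tool [275.11 -75.34  74.15]
```

Request:
apply_moves --series "0 0 -0.0015 0 110;0 0 -0.0015 0 110;0 0 -0.0015 0 110;0.050 0 -0.0015 0 110;0.090 0 -0.0015 0 110;0.110 0 -0.0015 0 110;0.110 0 -0.0015 0 110;0.110 0 -0.0015 0 110" --squeeze 30

```text
t: 11.35
position: [547.1, 79.5, 225.8]
ee_rot: [0.549, 0.447, 0.548, -0.446]
ft_force: [0.2, -0.1, -0.2]
finger_gap: 48.6
```

```bash
python3 look.py w8
```

```text
t 11.35 pos [547.07  79.52 225.76] yaw 11.651140060963206 gap 48.56959699507379 F [ 0.21 -0.12 -0.16]
[[ 0.    0.98  0.2 ]
 [-0.    0.2  -0.98]
 [-1.    0.    0.  ]]
```

View pics/w8.png

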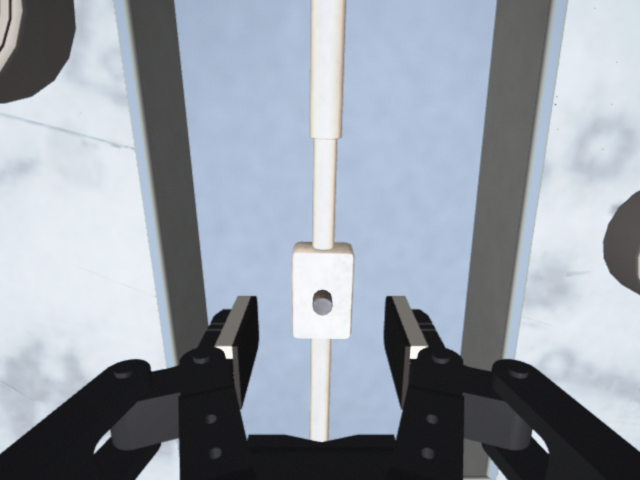

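Request:
apply_moves --series "0.025 0 0 0 110;0.036 0 0 0 110;0.040 0 0 0 110;0.040 0 0 0 110"

```text
t: 11.9
position: [546.7, 79.5, 185.2]
ee_rot: [0.548, 0.447, 0.548, -0.447]
ft_force: [-0.2, -0.4, 0.1]
finger_gap: 48.4
```

Request:
apply_moves --series "0 0 0 0 160;0 0 0 0 200;0 0 0 0 200;0 0 0 0 200;0 0 0 0 200;0 0 0 0 200"

```text
t: 12.65
position: [547.0, 79.4, 185.6]
ee_rot: [0.549, 0.447, 0.548, -0.446]
ft_force: [-1.3, -0.4, 5.9]
finger_gap: 27.2
```

```bash
python3 look.py w9
```

```text
t 12.65 pos [546.97  79.43 185.62] yaw 11.642692055405343 gap 27.18413914497561 F [-1.31 -0.36  5.91]
[[ 0.    0.98  0.2 ]
 [-0.    0.2  -0.98]
 [-1.    0.    0.  ]]
```

View pics/w9.png

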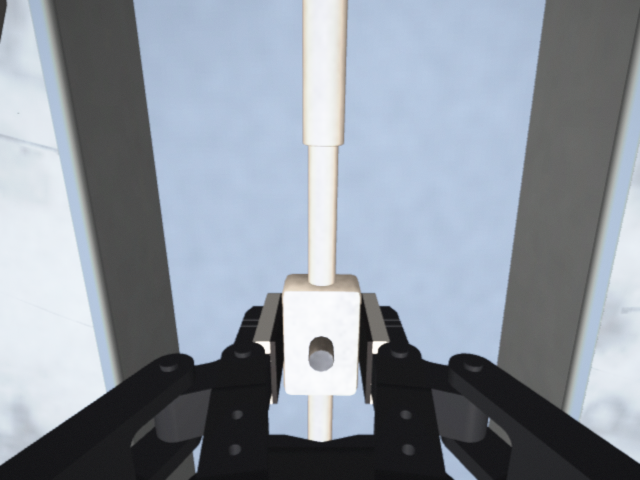

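Request:
apply_moves --series "-0.008 0 0 0 200;-0.016 0 0 0 200;-0.024 0 0 0 200;-0.030 0 0 0 200;-0.036 0 0 0 200;-0.036 0 0 0 200"

```text
t: 13.45
position: [546.5, 79.6, 220.9]
ee_rot: [0.548, 0.447, 0.548, -0.447]
ft_force: [0.4, -0.0, -4.6]
finger_gap: 27.5
```

Request:
apply_moves --series "-0.004 0 0 0 200;-0.008 0 0 0 200;-0.012 0 0 0 200;-0.016 0 0 0 200"

```text
t: 13.95
position: [546.2, 79.4, 236.8]
ee_rot: [0.548, 0.446, 0.548, -0.447]
ft_force: [-1.0, 0.6, -6.6]
finger_gap: 27.5
```

```bash
python3 look.py w10;  python3 - <<'E'
from h import *
im=optics.read_camera('side'); cv2.imwrite('pics/s10.png',cv2.resize(im[150:300,230:430],None,fx=4,fy=4,interpolation=cv2.INTER_CUBIC))
E
```

```text
t 13.95 pos [546.22  79.4  236.75] yaw 11.642923714405503 gap 27.5205474808528 F [-1.01  0.63 -6.63]
[[-0.    0.98  0.2 ]
 [-0.    0.2  -0.98]
 [-1.   -0.    0.  ]]
```

View pics/s10.png

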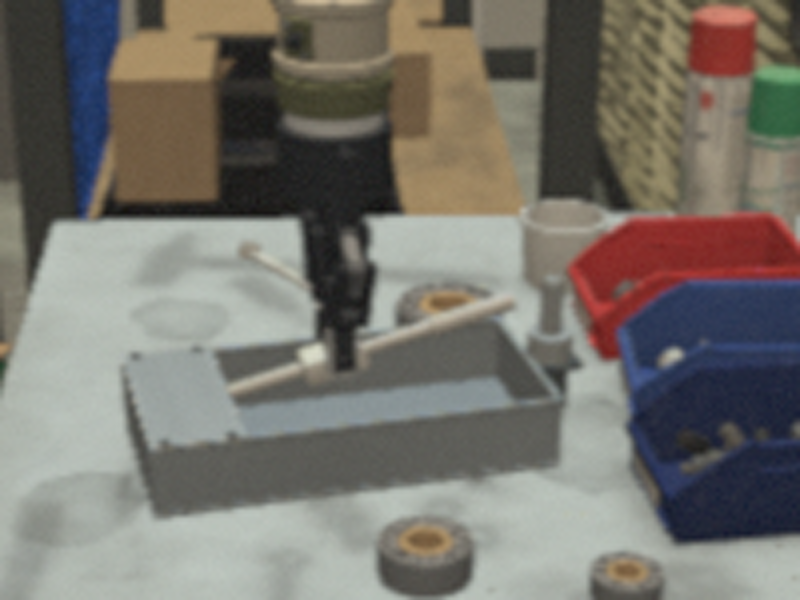

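View pics/w10.png

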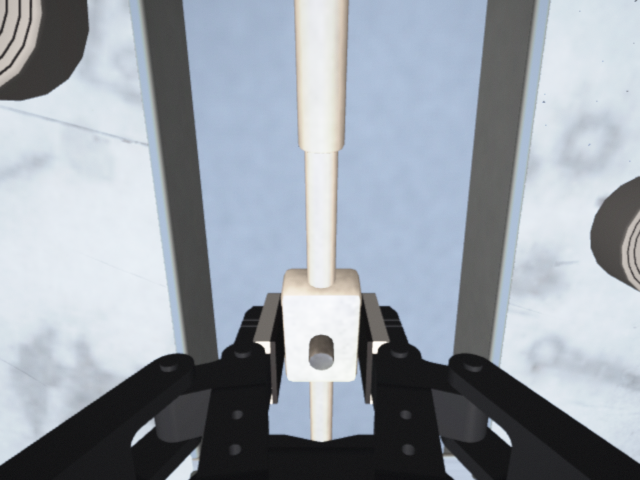

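Request:
apply_moves --series "-0.005 0 0 0 200;-0.010 0 0 0 200;-0.015 0 0 0 200;-0.020 0 0 0 200;-0.025 0 0 0 200;-0.030 0 0 0 200;-0.034 0 0 0 200;-0.034 0 0 0 200"

```text
t: 15.05
position: [547.1, 79.5, 271.5]
ee_rot: [0.549, 0.447, 0.548, -0.446]
ft_force: [2.6, 0.8, -3.2]
finger_gap: 27.1
```

```bash
python3 look.py w11;  python3 - <<'E'
from h import *
im=optics.read_camera('side'); cv2.imwrite('pics/s11.png',cv2.resize(im[150:300,230:430],None,fx=4,fy=4,interpolation=cv2.INTER_CUBIC))
E
```

```text
t 15.05 pos [547.12  79.53 271.52] yaw 11.648029983434556 gap 27.10986305886871 F [ 2.59  0.82 -3.18]
[[ 0.    0.98  0.2 ]
 [ 0.    0.2  -0.98]
 [-1.    0.    0.  ]]
```

View pics/s11.png

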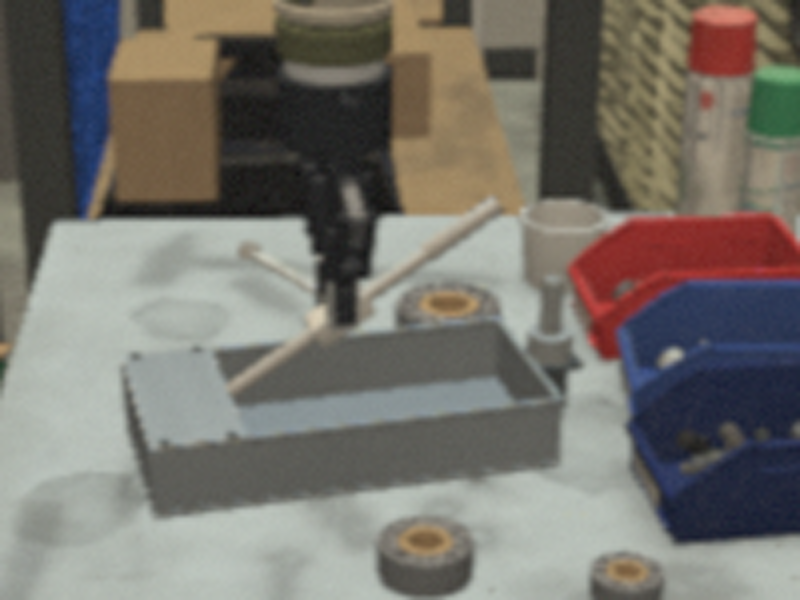

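View pics/w11.png

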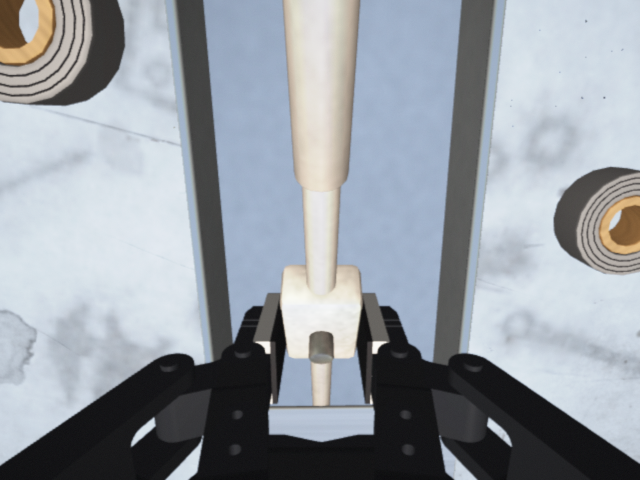

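Request:
apply_moves --series "-0.002 0.008 0 0 200;-0.004 0.016 0 0 200;-0.007 0.024 0 0 200;-0.010 0.032 0 0 200;-0.014 0.040 0 0 200;-0.017 0.048 0 0 200;-0.020 0.055 0 0 200;-0.020 0.058 0 0 200;-0.020 0.058 0 0 200"

```text
t: 16.27
position: [603.4, 91.2, 290.6]
ee_rot: [0.548, 0.447, 0.548, -0.447]
ft_force: [-0.6, -0.9, -1.8]
finger_gap: 27.3
```

```bash
python3 look.py w12;  python3 - <<'E'
from h import *
im=optics.read_camera('side'); cv2.imwrite('pics/s12.png',cv2.resize(im[150:300,230:430],None,fx=4,fy=4,interpolation=cv2.INTER_CUBIC))
E
```

```text
t 16.275 pos [603.4   91.23 290.58] yaw 11.648865799110673 gap 27.307742804022688 F [-0.56 -0.91 -1.76]
[[-0.    0.98  0.2 ]
 [-0.    0.2  -0.98]
 [-1.   -0.    0.  ]]
```

View pics/s12.png

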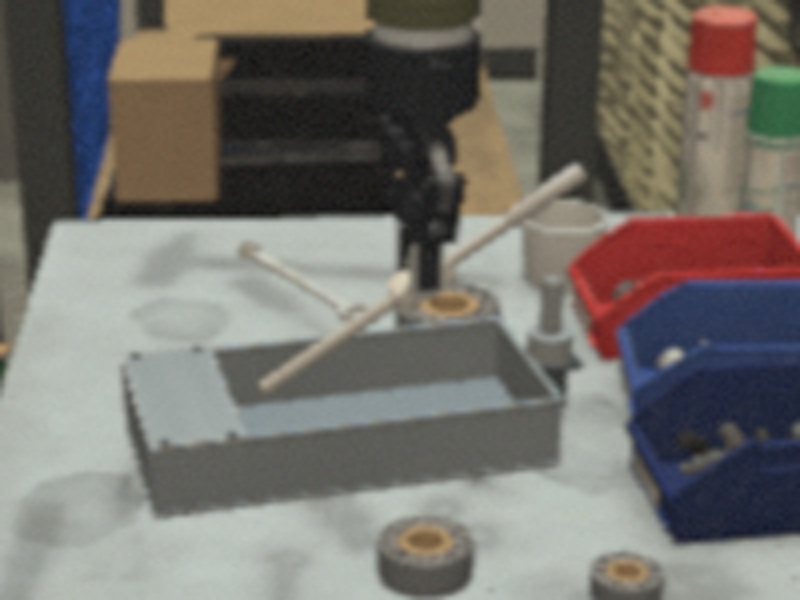

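View pics/w12.png

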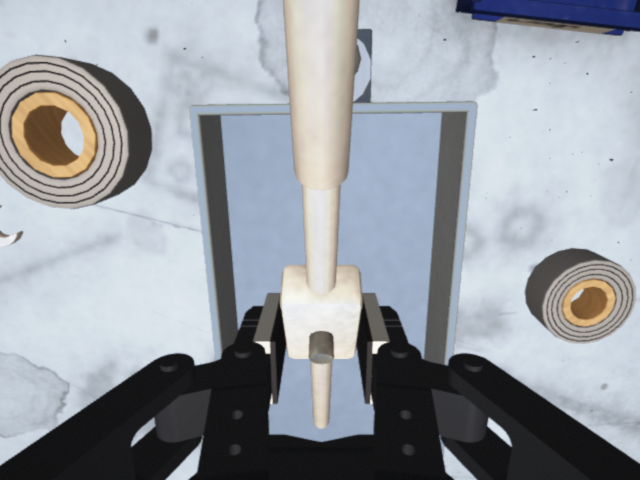

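Request:
apply_moves --series "-0.015 0 0 0 200;-0.035 0 0 0 200;-0.055 0 0 0 200;-0.075 0 0 0 200;-0.095 0 0 0 200;-0.115 0 0 0 200;-0.130 0 0 0 200;-0.140 0 0 0 200;-0.140 0 0 0 200;-0.140 0 0 0 200"

```text
t: 17.62
position: [603.2, 91.2, 430.0]
ee_rot: [0.548, 0.446, 0.548, -0.447]
ft_force: [0.2, 0.2, -2.9]
finger_gap: 26.9
```

Request:
apply_moves --series "0 0 0 0 200;0 0 0 0 200;0 0 0 0 200;0 0 0 0 200"

```text
t: 18.12
position: [603.3, 91.2, 430.7]
ee_rot: [0.548, 0.447, 0.548, -0.447]
ft_force: [0.5, -0.5, -2.4]
finger_gap: 27.1
```

```bash
python3 look.py w13;  python3 - <<'E'
from h import *
print(ctrl.sense()['joint_vel'])
im=optics.read_camera('side'); cv2.imwrite('pics/s13.png',cv2.resize(im[100:300,230:430],None,fx=3,fy=3,interpolation=cv2.INTER_CUBIC))
for l in ['covered_end','free_end','tap_wrench','roll_center']:
    print(l,[(toworld('side',d['xyz']),round(d['confidence'],2)) for d in optics.spot_point(l,'side')[:3]])
optics.read_camera('top')
for l in ['covered_end','free_end','tap_wrench','roll_center','wrench_13','driver_red','big_bolt']:
    print(l,[(toworld('top',d['xyz']),round(d['confidence'],2)) for d in optics.spot_point(l,'top')[:3]])
E
```

```text
t 18.125 pos [603.34  91.22 430.7 ] yaw 11.648042533320092 gap 27.08450517363506 F [ 0.53 -0.46 -2.42]
[[-0.    0.98  0.2 ]
 [-0.    0.2  -0.98]
 [-1.   -0.    0.  ]]
[-1.12436737e-03 -7.72301621e-04  6.31897212e-05  1.76567676e-03
 -1.20916954e-03 -3.46485927e-04]
covered_end [(array([497.00523737,  69.66263438, 191.76639394]), 0.73), (array([715.2308315 , 112.11561958, 327.09866694]), 0.38)]
free_end [(array([716.08543421, 113.46077724, 328.09375743]), 0.81)]
tap_wrench [(array([593.70880808, -84.12342418,   9.95715984]), 0.7), (array([611.09422056,  92.46344988, 257.17607768]), 0.61)]
roll_center [(array([594.22365101, -86.11950447,  10.70589227]), 0.63), (array([ 716.36397263, -116.67691028,    5.35268907]), 0.62), (array([633.84329563, 247.92145363,  18.89930867]), 0.47)]
covered_end [(array([496.55737331,  66.56239588, 192.53023253]), 0.45)]
free_end [(array([546.26622415,  76.41721279,  -1.66495982]), 0.21)]
tap_wrench []
roll_center [(array([597.78921053, -87.47129176,   9.72933482]), 0.59)]
wrench_13 []
driver_red [(array([ 462.91243432, -396.2386651 ,   -2.69782907]), 0.8)]
big_bolt [(array([ 621.88627892, -256.21076702,    2.56757639]), 0.52)]
```

View pics/s13.png

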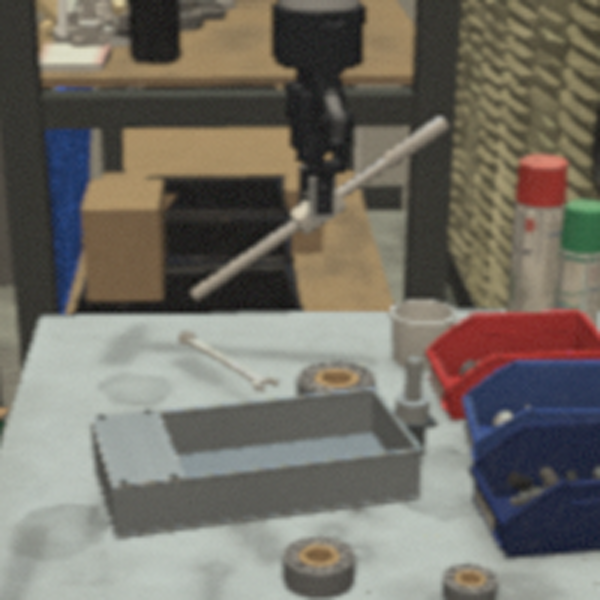

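View pics/w13.png

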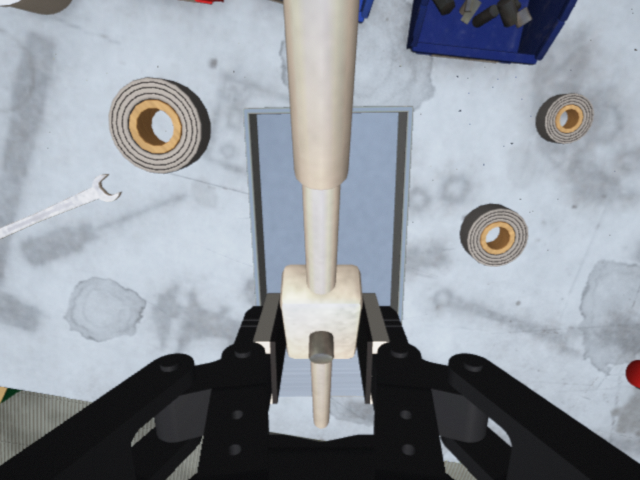

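The covered tip is at z≈192 mm, the free tip at about 328 and the middle at about 257. The arm is still, the roll is flat on the worktop and the bystanders look untouched. I'm handing in.

```bash
python3 -c "
from cell import ctrl
print(ctrl.sign_off())"
```

```text
the job is handed in; nothing more can be done
None
```

The job is done and handed in at about 18 s of the 58 s allowed; the sign-off gives no verdict. I slid the roll up off the spindle and set it flat on the worktop right of the tray. I then gripped the tap wrench by its middle block at 30 N. Lifting it against the cover's edge tilted its free end up, and I drew it out diagonally and raised it.

**Tap wrench:** the last check put the covered end at about z = 192 mm, the middle at about 257 mm and the free end at about 328 mm. The lowest point is roughly 13 cm above the rim. The arm was still, with a finger gap of 27 mm and a wrist force of about 2.4 N, which is the tool's weight.

**Roll:** it is lying flat at about (595, -86), roughly 215 mm from the spindle and let go.

**Bystanders:** the screwdriver and bolt measured where they were at the start, to within about 4 mm. The combination wrench was not detected in the final top picture. In the side and wrist pictures it looks undisturbed, and I never worked near it.

**Detections that disagreed:** I discarded a few spurious ones. In the side picture the network named the roll as the tap wrench, and put a second, low-confidence covered end at the free tip. In the top picture it put a low-confidence free end in the tray.

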